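# Press a shoe heel under a catch-guarded lever press

### The arm

A 6-joint arm with a two-finger parallel gripper is mounted at the origin on a cart in front of the work surface, level with it; the furniture and walls round the work are solid. World frame = base frame: x ahead of the robot, y to its left, z up, the work surface at z = 0. Lengths are in mm, angles in degrees, forces in N, time in s.
With the tool pointing down it reaches from about 350 to 850 mm from the base axis. Payload 8.1 kg.
Tool frame: the origin (TCP) lies midway between the tips of the shut fingers; the grasp point (between the pads) lies 19 mm behind it; z points along the fingers, y is the line along which they close (so a half turn about z gives the same grasp; the last joint's range is limited). The gripper opens to 85 mm and grips with 20 to 120 N. Pads are 22 mm wide; open, the fingers measure 114 mm over their backs; the gripper's body (76 mm by 85 mm) begins 54 mm behind the grasp point. The pads swing forward as they close: fully open they stand 13 mm farther back than shut.
Start: joints at [60.825, 7.471, 85.268, -0, 87.261, -4.893], TCP at [246.716, 546.933, 194.892] pointing down, gripper open.
Joint ranges: [-169.43, 169.43], [-51.17, 129.36], [1.28, 143.12], [-76.62, 256.62], [0, 156.53], [-152.29, 152.29]. Speed limits (degrees/s): [136.94, 136.94, 159.86, 180, 180, 180].

### API

Orientations are given as [roll, pitch, yaw] about the fixed x, y, z axes, in that order (R = Rz(yaw) Ry(pitch) Rx(roll)).
In Python, from bench import r, optics, workorder gives the robot as it stands.
- The arm moves only by the shell command python3 -m handwheel 'ROWS' [FORCE]. ROWS is rows parted by semicolons, their numbers by spaces, 1 to 8 of them, each of 7 numbers: a rotation vector rx, ry, rz in degrees, then dx, dy, dz in mm, then the finger opening in mm; each row is the pose to reach, as a shift and turn from the pose commanded when the command began, along the tool's axes at that moment; what a row does not reach only later rows make up. A row lasts 1/8 s, in which the tool goes at most 62.5 mm and 10.7 degrees, less where a joint would pass 70% of its speed; a pose out of reach is approached as far as the arm can. The fingers move at their own pace and stop on an object; FORCE is the grip in N (left out, the last holds). Time passes only in rows, so rows that do not move let the fingers close. It prints the time, the measured TCP pose, the force, the opening and the grip force at its end.
- r.sense(): the state, without advancing time (a new reading comes with each control period).
- optics.snapshot(name): name is "side" or "top" or "wrist"; returns a dict with "pixels" (480x640x3 uint8, blue, green, red), "fx", "fy", "cx", "cy" (pixels), "D" ([k1, k2, p1, p2, k3] as OpenCV has them; the pictures are not rectified), "pose" (4x4, takes a point from camera to world coordinates). Camera axes: x right, y up, looking along -z (the intrinsics and any distortion apply to the point x, -y, -z); pixel columns grow to the right and rows downward; lengths in mm; the calibration is good to about 2 mm. A picture is of the moment at which its call begins. There is no depth.
- workorder.hand_in(): hands the job in; it is judged then, once.
The state is a dict: "time": time; "joint_pos": joint angles; "qd": joint speeds; "joint_efforts": joint torques, N m; "tool_pos": TCP position; "tcp_rot": TCP orientation; "ft_force": force on the tool from outside, world axes, zero at the start; "wrist_torque": the same for the moment, N m; "finger_gap": finger opening in mm; "grip_force": force on a finger pad.
Only numpy, scipy, OpenCV 4.12 (cv2) and the standard library are available. Lean on these libraries where they do the work, as an engineer would, in place of code of your own. Each camera call takes 0.05 s, during which the arm holds its last target. There are 200 camera calls.

### The job

Take the top heel off the pile of two, leaving the lower one where it is, and lay it flat in the middle of the square bed of the grey lever press, either way round. Then flip the press's safety catch forward, pull the lever it guards all the way down onto the heel until it stops, and hold it there: finish with the gripper still holding the lever's grip down (it springs back up if let go).

Things in the scene. Friction and masses are not known exactly. Their poses are not given: they have to be found in the camera images.
- heel_top: upper of two identical loose D-shaped shoe heels of stacked leather (brown layers, black rubber top), stacked squarely beside the press; about 0.1 kg, 22 mm thick, 58 mm wide along y (flat parallel sides from x = 0 to +26 mm), x from -29 mm (round end) to +26 mm (straight end). Origin: in the underside, at the centre of the round end's arc; z up
- heel_under: the lower heel of the pile, same shape and frame, standing on the bench; it stays there
- press: small grey bench lever press, fixed. Origin on the bench under the middle of its bed; x to the press's back (front, -x, faces the robot within 0.2 rad), y to its left, z up. Base plate 225 x 155 x 15 mm, x -58..+168, y -110..+45. Bed: rubber-topped block 66 x 62 mm, top at z = 35, open in front and at the sides. Two cheeks 105 mm high at x = 115 carry the lever
- bed_top (a point): centre of the top of the press bed (35 mm above the bench)
- press_lever (a joint): angle of the lever about lever_hinge: 0 = raised, leaning 10 degrees back from vertical; grows as its top is pulled forward (-x of the press) and down; 1.745 = down on its stop, level over the bed. A spring lifts it if let go. The sprung pad meets a heel on the bed at about 1.69; holding at the stop takes about 10 N at the grip. With the catch at 0 it is blocked within 0.2 rad
- press_pad: sprung rubber-faced pressure pad 46 x 50 mm on the lever 115 mm from the hinge, coming down on the middle of the bed; it gives up to 9 mm with a force of 3 N at first touch and about 12 N at the lever's stop
- lever_grip: round bar at the lever's upper end, sticking out to the left (+y of the press) only, 78 mm long, with a rubber sleeve 17 mm in diameter from 22 to 74 mm out; origin at the lever's end, 190 mm from the hinge. Can be pinched from above, fingers closing along the press's x; it turns freely on the lever, so it need not slip in the pads
- grip_mid (a point): middle of the grip's rubber sleeve, 48 mm to the left of the lever, 190 mm from the hinge axis; on a raised lever 272 mm above the bench, on a lowered one 85 mm
- lever_hinge (a point): on the lever's hinge axis (parallel to the press's y), at x = 115, y = 0, z = 85 mm of the press
- press_catch (a joint): angle of the safety catch about catch_hinge: 0 = upright, its shoulder standing under a dog on the lever's shaft and blocking the lever; grows as its top is flipped forward (to -x of the press); 1.15 = flipped fully forward on its stop. It stays where it is left (about 1 N at the knob)
- catch_knob (a point): middle of the catch's round knob, a bar 15 mm in diameter parallel to the press's y, on the right (-y) of the catch's stem; free from 15 mm inward of this point to 16 mm outward; 118 mm from the hinge axis, 145 mm above the bench when upright, 54 mm when flipped. Can be pinched from above, fingers closing along the press's x
- catch_hinge (a point): on the catch's hinge axis (parallel to the press's y), at x = 94, y = -82, z = 30 mm of the press
Not all that is in view belongs to the job. What is shaped like the heel_top but turquoise is not meant.

How it is judged (in metres and radians):
On the way, in this order (a step that is already met when the one before it is completed fails the run):
1. the top heel lies flat and released in the middle of the press bed, the catch still upright (horizontal distance between heel_top and bed_top below 0.016 m and z of heel_top in the frame of bed_top below 0.005 m and angle between heel_top's own z axis and vertical below 0.1 rad and linear speed of heel_top below 0.02 m/s and contact force between the fingers and heel_top below 0.1 N and value of joint press_catch below 0.4 rad), for 0.2 s.
2. the safety catch is flipped forward while the lever is still up (value of joint press_catch above 0.9 rad and value of joint press_lever below 0.3 rad), for 0.1 s.
At the end, for the whole second after the job is handed in: lever held above 1.70 rad (stop 1.745) by fingers on its grip (over 2 N); pad presses the heel with over 5 N; heel flat on the bed, within 18 mm of its centre; catch still flipped (above 0.8 rad); lower heel upright, within 25 mm of where it stood (value of joint press_lever above 1.7 rad and value of joint press_catch above 0.8 rad and contact force between heel_top and press_pad above 5 N and contact force between the fingers and lever_grip above 2 N and horizontal distance between heel_top and bed_top below 0.018 m and z of heel_top in the frame of bed_top between -0.005 and 0.005 m and angle between each of heel_top, heel_under's own z axis and vertical below 0.1 rad and distance of heel_under from where it was at the start of the episode below 0.025 m); the arm keeps its last pose, push and grip.
It fails at once if the lower heel is dragged or knocked away (distance of heel_under from where it was at the start of the episode above 0.04 m).
It also fails if it takes over 69 s, if anything falls off the work surface, if the arm or the gripper's body presses on something with over 40 N, if the wrist force passes 120 N, or if a joint passes its speed limit or range.

## Working session

There is one attempt and no reset: what is moved stays moved. The work goes in short steps, Python scripts to look and compute and a shell command to move; the robot and the scene stay as the last step left them, time stands still between calls to the robot, and variables do not carry over. Pictures are saved under pics/ and viewed, at most 12 in all, crops included, and the job is handed in when it is done.

```bash
ls; mkdir -p pics; cat > h.py <<'E'
import numpy as np, cv2
from bench import r, optics, workorder
from scipy.spatial.transform import Rotation as R
def ray(s,u,v):
    K=np.array([[s['fx'],0,s['cx']],[0,s['fy'],s['cy']],[0,0,1.]])
    p=cv2.undistortPoints(np.array([[[u,v]]],float),K,np.array(s['D'],float))[0,0]
    T=np.array(s['pose']); d=T[:3,:3]@np.array([p[0],-p[1],-1]); return T[:3,3],d/np.linalg.norm(d)
def onz(s,u,v,z):
    o,d=ray(s,u,v); return o+d*(z-o[2])/d[2]
def proj(s,P):
    K=np.array([[s['fx'],0,s['cx']],[0,s['fy'],s['cy']],[0,0,1.]])
    T=np.linalg.inv(np.array(s['pose'])); P=np.atleast_2d(P)@T[:3,:3].T+T[:3,3]
    P=P*[1,-1,-1]
    return cv2.projectPoints(P.astype(float),np.zeros(3),np.zeros(3),K,np.array(s['D'],float))[0][:,0]
def two(s1,p1,s2,p2):
    a,d=ray(s1,*p1);b,e=ray(s2,*p2)
    t=np.linalg.lstsq(np.c_[d,-e],b-a,rcond=None)[0]
    x,y=a+d*t[0],b+e*t[1]; return (x+y)/2,np.linalg.norm(x-y)
E
python3 - <<'E'
from h import *
import pickle
for n in("top","side","wrist"):
    s=optics.snapshot(n); cv2.imwrite(f'pics/{n}0.png',s['pixels']); pickle.dump(s,open(f'pics/{n}0.pkl','wb'))
    print(n,s['fx'],s['D'],np.round(s['pose'],2).tolist())
print(r.sense())
E
```

```text
pics
top 476.7267526952884 [-0.07096426  0.          0.          0.          0.        ] [[-0.02, 1.0, -0.06, 504.99], [-1.0, -0.01, 0.04, 4.17], [0.04, 0.06, 1.0, 1017.52], [0.0, 0.0, 0.0, 1.0]]
side 494.7558480844091 [-0.06556472  0.          0.          0.          0.        ] [[1.0, 0.06, -0.07, 522.45], [-0.09, 0.67, -0.74, -711.04], [0.0, 0.74, 0.67, 821.85], [0.0, 0.0, 0.0, 1.0]]
wrist 392.2388084524872 [-0.01499181  0.          0.          0.          0.        ] [[0.41, -0.88, -0.24, 185.01], [0.91, 0.4, 0.11, 574.41], [-0.0, -0.27, 0.96, 373.88], [0.0, 0.0, 0.0, 1.0]]
{'time': 0.15, 'joint_pos': array([ 6.08258420e+01,  7.50606496e+00,  8.53145150e+01, -4.24945529e-04,
        8.72624711e+01, -4.89370410e+00]), 'qd': array([ 0.07870091, -0.10445386, -0.17984539,  0.05201649,  0.01249678,
       -0.0177276 ]), 'joint_efforts': array([ 4.36488863e-04, -5.70058358e+01, -5.01160133e+01, -2.62080011e-04,
        9.58141725e-03, -5.77153787e-05]), 'tool_pos': array([246.47705996, 546.51311915, 194.08024633]), 'tcp_rot': array([-1.79917215e+02, -6.66199019e-03,  1.55719562e+02]), 'ft_force': array([ 1.08115468, -0.36864515,  0.01242608]), 'wrist_torque': array([-0.04718777,  0.01528128,  0.0089194 ]), 'grip_force': 0.0, 'finger_gap': 85.30717835070868}
```

View pics/top0.png

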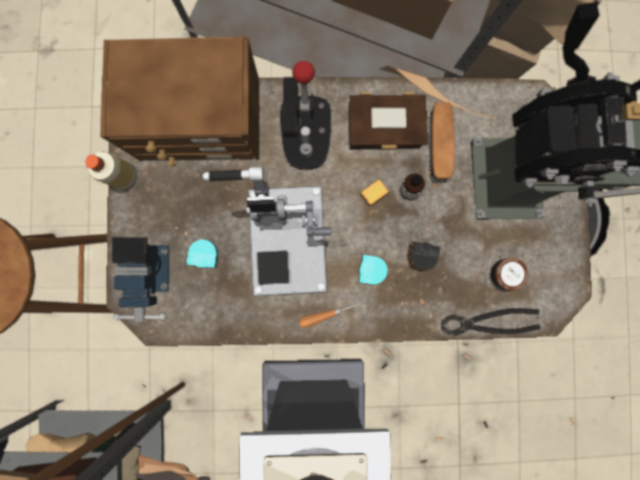

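View pics/side0.png

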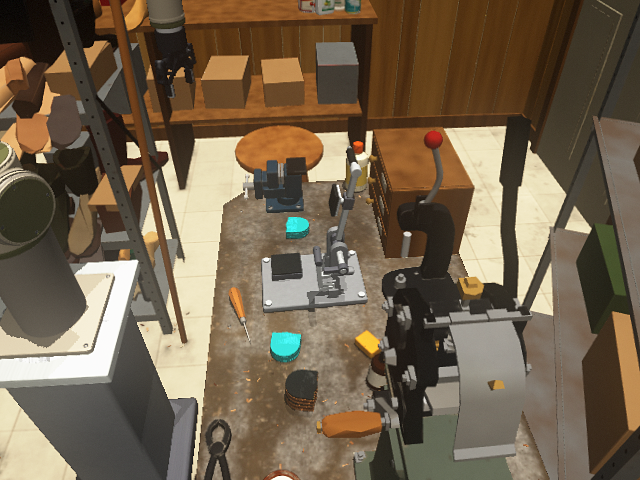

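The top view shows the press with its bed at (272,267), the grip at about (222,175), and the catch knob at about (320,233). Things that could pass for the heel:
- Black-topped D with brown layers at top (424,256) / side (301,388).
- Turquoise Ds at top (373,269) and (202,253), ruled out by colour.
- Black bed pad at (272,267), which is square and part of the press.

I choose the black-topped one and will check it in a crop.

```bash
python3 - <<'E'
from h import *
import pickle
t=pickle.load(open('pics/top0.pkl','rb'));s=pickle.load(open('pics/side0.pkl','rb'))
f=lambda i,x,y,w,h,W,H:cv2.resize(i[y:y+h,x:x+w],(W,H),interpolation=cv2.INTER_CUBIC)
a=np.hstack([f(t['pixels'],395,230,60,60,300,300),f(s['pixels'],270,355,60,60,300,300)])
b=np.hstack([f(t['pixels'],200,160,140,140,300,300),f(s['pixels'],250,130,130,180,300,300)])
cv2.imwrite('pics/crop1.png',np.vstack([a,b]))
for nm,pl in (('heel',(424,256,44)),('bed',(272,267,35)),('plate',(253,293,15)),('pl2',(325,290,15)),('pl3',(320,188,15))):
    print(nm,onz(t,*pl))
E
```

```text
heel [ 519.86909094 -230.78418365   44.        ]
bed [502.7380992   82.37441924  35.        ]
plate [449.15554662 124.16994285  15.        ]
pl2 [452.73604428 -26.21549202  15.        ]
pl3 [668.24872181 -19.24478822  15.        ]
```

View pics/crop1.png

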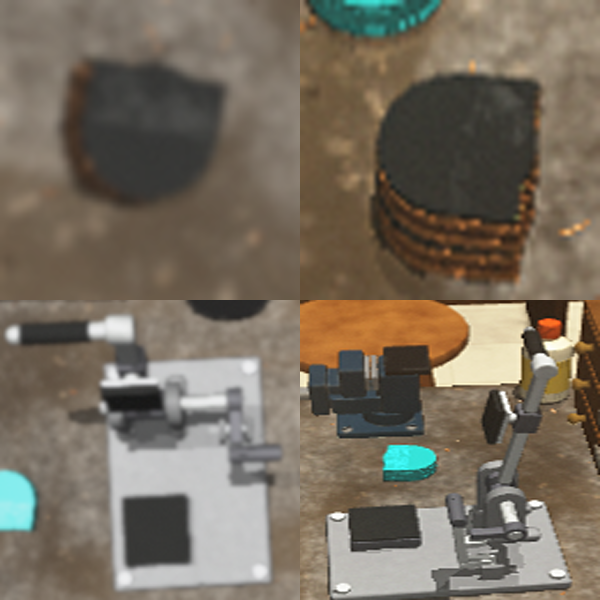

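The crop confirms the pile: black rubber tops on brown layers, D-shaped, straight end away from the robot. Next I measure the heel, bed and plate by masks.

```bash
cat >> h.py <<'E'
def blob(s,seed,z,lo,hi,box=45):
    h=s['pixels'].astype(int); m=((h.max(2)<=hi)&(h.min(2)>=lo)&(h.max(2)-h.min(2)<22)).astype(np.uint8)
    w=np.zeros_like(m);u,v=map(int,seed); w[v-box:v+box,u-box:u+box]=1
    m=cv2.morphologyEx(m*w,cv2.MORPH_OPEN,np.ones((3,3),np.uint8))
    n,l=cv2.connectedComponents(m); k=(l==l[v,u]).astype(np.uint8)
    c=max(cv2.findContours(k,cv2.RETR_EXTERNAL,cv2.CHAIN_APPROX_NONE)[0],key=len)[:,0]
    return np.array([onz(s,a,b,z)[:2] for a,b in c])
def rect(P):
    (c,wh,a)=cv2.minAreaRect(P.astype(np.float32)); return np.round(c,1),np.round(wh,1),round(a,1)
E
python3 - <<'E'
from h import *
import pickle
t=pickle.load(open('pics/top0.pkl','rb'));s=pickle.load(open('pics/side0.pkl','rb'))
print([t['pixels'][256,424],s['pixels'][383,300],t['pixels'][267,272],s['pixels'][265,287],t['pixels'][240,300],t['pixels'][282,424],s['pixels'][410,340]])
for nm,im,sd,z,lo,hi in(('heel t',t,(424,258),44,0,75),('heel s',s,(300,383),44,0,75),('bed t',t,(272,267),35,0,60),('bed s',s,(287,265),35,0,60),('plate t',t,(300,260),15,110,255),('plate s',s,(310,295),15,110,255)):
    P=blob(im,sd,z,lo,hi,45 if 'pl' not in nm else 85); print(nm,len(P),rect(P),'\n',np.round(cv2.boxPoints(cv2.minAreaRect(P.astype(np.float32)))).tolist())
E
```

```text
[array([58, 60, 60], dtype=uint8), array([49, 55, 58], dtype=uint8), array([54, 55, 55], dtype=uint8), array([53, 59, 61], dtype=uint8), array([199, 199, 198], dtype=uint8), array([ 74,  90, 104], dtype=uint8), array([ 97, 117, 134], dtype=uint8)]
heel t 89 (array([ 518.8, -231.9]), array([56.5, 55.8]), 88.4) 
 [[490.0, -259.0], [546.0, -261.0], [548.0, -204.0], [492.0, -203.0]]
heel s 105 (array([ 521.6, -235. ]), array([58.5, 53.9]), 85.2) 
 [[492.0, -262.0], [546.0, -266.0], [551.0, -208.0], [497.0, -204.0]]
bed t 107 (array([502.5,  80.4]), array([59.4, 56.4]), 2.0) 
 [[472.0, 108.0], [474.0, 51.0], [533.0, 53.0], [531.0, 110.0]]
bed s 2236 (array([634.3, 872.4]), array([2576.9, 3604.9]), 85.2) 
 [[-1269.0, -261.0], [2323.0, -562.0], [2538.0, 2006.0], [-1054.0, 2307.0]]
plate t 633 (array([556.8,  66.3]), array([196. , 236.9]), 88.1) 
 [[435.0, -28.0], [672.0, -35.0], [678.0, 160.0], [442.0, 168.0]]
plate s 2236 (array([637.2, 912.6]), array([2642.4, 3696.5]), 85.2) 
 [[-1315.0, -250.0], [2369.0, -558.0], [2589.0, 2075.0], [-1094.0, 2383.0]]
```

```bash
python3 - <<'E'
from h import *
import pickle
t=pickle.load(open('pics/top0.pkl','rb'));s=pickle.load(open('pics/side0.pkl','rb'))
print('bed s',rect(blob(s,(287,265),35,0,75,22)),'bed t',rect(blob(t,(272,267),35,0,75,30)))
for im,a,b in((t,(411.,242.4),(440,247.6)),(s,(317.6,371.4),(314,399))):
    A,B=onz(im,*a,44),onz(im,*b,44); d=(A-B)[:2]; print('end',A,B,np.linalg.norm(d),np.degrees(np.arctan2(-d[0],d[1])))
for nm,im,sd in(('t',t,(424,258)),('s',s,(300,383))):
    P=blob(im,sd,44,0,75)
    # orientation: D symmetric axis from centroid->rect ; principal moments of farthest corners
    for yaw in range(-25,26,5):
        c,sn=np.cos(np.radians(yaw)),np.sin(np.radians(yaw)); Q=P@np.array([[c,-sn],[sn,c]])
        print(nm,yaw,np.round(np.ptp(Q,axis=0),1),end=' ')
    print()
# grip & knob from two views
print('grip outer end',two(t,(205,176),s,(250+229/300*130,130+330-300)) if 0 else '')
E
```

```text
bed s (array([503.2,  71.5]), array([65.8, 80.3]), 2.3) bed t (array([502.4,  81.2]), array([62.2, 58.4]), 2.7)
end [ 548.37751704 -204.43910163   44.        ] [ 536.63604757 -264.88061127   44.        ] 61.57140726787469 -10.993450609756604
end [ 553.18532438 -211.23249934   44.        ] [ 542.77322529 -266.08560086   44.        ] 55.83255819222412 -10.74789525646893
t -25 [60.6 59.5] t -20 [58.9 57.9] t -15 [58.7 56.9] t -10 [58.  56.4] t -5 [56.9 56.6] t 0 [56.1 57.3] t 5 [57.9 59.3] t 10 [59.3 60.9] t 15 [60.2 62. ] t 20 [61.  62.7] t 25 [61.6 62.8] 
s -25 [58.  61.7] s -20 [56.3 60.1] s -15 [55.9 58.1] s -10 [55.2 58. ] s -5 [54.  58.5] s 0 [55.3 60.2] s 5 [57.8 61.5] s 10 [59.7 62.6] s 15 [61.3 63.8] s 20 [62.4 64.8] s 25 [63.5 65.5] 
grip outer end
```

```bash
cat >> h.py <<'E'
def go(x,y,z,yaw):
    q=r.sense(); R0=R.from_euler('xyz',q['tcp_rot'],degrees=True); Rt=R.from_euler('xyz',[180,0,yaw],degrees=True)
    rv=(R0.inv()*Rt).as_rotvec(degrees=True); d=R0.inv().apply(np.array([x,y,z])-q['tool_pos'])
    print(q['time'],np.round(q['tool_pos'],1),np.round(q['tcp_rot'],1),'ROW',np.round(np.r_[rv,d],1),'rows',np.ceil(max(np.linalg.norm(d)/62.5,np.linalg.norm(rv)/10.7)))
E
python3 -c "
from h import *
go(531.8,-235.9,220,169)"
```

```text
0.15 [246.5 546.5 194.1] [-179.9   -0.   155.7] ROW [-1.000e-01 -0.000e+00 -1.330e+01 -5.818e+02 -5.959e+02 -2.510e+01] rows 14.0
```

```bash
python3 -m handwheel '0 0 -13.3 -582 -596 -25 85;0 0 -13.3 -582 -596 -25 85;0 0 -13.3 -582 -596 -25 85;0 0 -13.3 -582 -596 -25 85;0 0 -13.3 -582 -596 -25 85;0 0 -13.3 -582 -596 -25 85;0 0 -13.3 -582 -596 -25 85;0 0 -13.3 -582 -596 -25 85' 40; python3 -c "
from h import *
go(531.8,-235.9,220,169)"
```

```text
time: 1.15
tool_pos: [418.2, 75.5, 210.0]
tcp_rot: [180.0, 0.0, 169.0]
ft_force: [1.6, 0.4, 0.2]
finger_gap: 84.8
grip_force: 0.0
1.15 [418.2  75.5 210. ] [180.   0. 169.] ROW [   0.     0.     0.  -170.8 -284.   -10. ] rows 6.0
```

```bash
python3 -m handwheel '0 0 0 -171 -284 -10 85;0 0 0 -171 -284 -10 85;0 0 0 -171 -284 -10 85;0 0 0 -171 -284 -10 85;0 0 0 -171 -284 -10 85;0 0 0 -171 -284 -10 85;0 0 0 -171 -284 -10 85'; python3 - <<'E'
from h import *
import pickle
s=optics.snapshot('wrist'); pickle.dump(s,open('pics/w1.pkl','wb')); cv2.imwrite('pics/w1.png',s['pixels'])
p=proj(s,[522,-234,44])[0]; print(p, s['pixels'][int(p[1]),int(p[0])])
P=blob(s,p,44,0,85,120); print(rect(P),P.min(0),P.max(0))
go(531.8,-235.9,60,169)
E
```

```text
time: 2.02
tool_pos: [531.4, -235.2, 219.0]
tcp_rot: [180.0, -0.1, 168.9]
ft_force: [0.3, 0.4, -0.3]
finger_gap: 84.8
grip_force: 0.0
[317.24614399 199.15391171] [41 42 43]
(array([ 522.3, -232.4]), array([56.5, 56.1]), 77.8) [ 493.94213662 -265.28942297] [ 552.13500227 -204.19966464]
2.075 [ 531.3 -234.   219.2] [ 1.80e+02 -1.00e-01  1.69e+02] ROW [ 0.000e+00 -1.000e-01 -0.000e+00 -1.000e+00 -1.900e+00  1.592e+02] rows 3.0
```

View pics/w1.png

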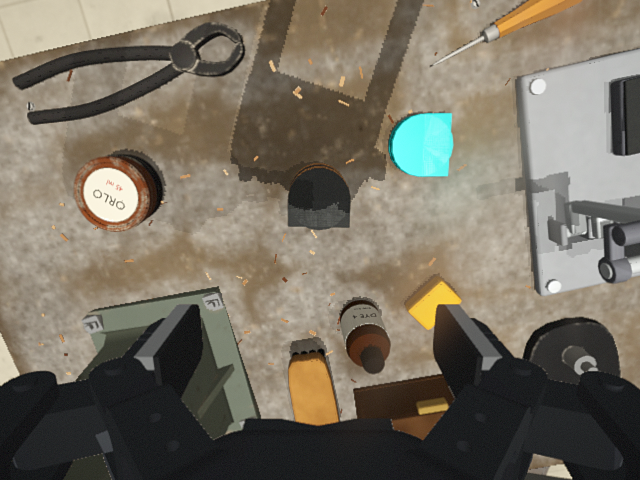

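The wrist view shows the pile at (318,197), straight end at the bottom of the image, lined up with the fingers. All three views agree on about (522,-233) and yaw -12°. Going down.

```bash
python3 -m handwheel '0 0 -1 -1 -1 170 85;0 0 -1 -1 -1 170 85;0 0 -1 -1 -1 170 85;0 0 -1 -1 -1 170 85'; python3 -c "
from h import *
go(532,-235,22,168.3)"
```

```text
time: 2.58
tool_pos: [528.8, -231.7, 45.7]
tcp_rot: [179.8, -0.5, 170.1]
ft_force: [-1.0, -0.5, -0.3]
finger_gap: 85.3
grip_force: 0.0
2.575 [ 528.8 -231.7   45.7] [179.8  -0.5 170.1] ROW [ 0.2 -0.5  1.8 -3.9 -2.7 23.6] rows 1.0
```

```bash
python3 -m handwheel '0 0 1.8 -3.5 -3 15 85;0 0 1.8 -3.5 -3 15 85;0 0 1.8 -3.5 -3 23.5 85;0 0 1.8 -3.5 -3 23.5 85'; python3 -c "
from h import *
go(532,-235,22,168.3)"
```

```text
time: 3.08
tool_pos: [535.4, -238.7, 26.3]
tcp_rot: [180.0, -0.0, 168.2]
ft_force: [0.1, -0.3, 1.0]
finger_gap: 84.7
grip_force: 0.0
3.075 [ 535.4 -238.7   26.3] [180.   -0.  168.2] ROW [ 0.  -0.  -0.1  4.   2.9  4.3] rows 1.0
```

```bash
python3 -m handwheel '0 0 0 0 0 0 50;0 0 0 0 0 0 50;0 0 0 0 0 0 50;0 0 0 0 0 0 50;0 0 0 0 0 0 50;0 0 0 0 0 0 50' 40; python3 -c "
from h import *
s=optics.snapshot('side'); cv2.imwrite('pics/s2.png',cv2.resize(s['pixels'][330:450,220:380],(640,480),interpolation=cv2.INTER_CUBIC))"
```

```text
time: 3.82
tool_pos: [535.4, -238.7, 26.4]
tcp_rot: [180.0, -0.0, 168.2]
ft_force: [0.4, -0.4, -0.9]
finger_gap: 50.1
grip_force: 0.0
```

View pics/s2.png

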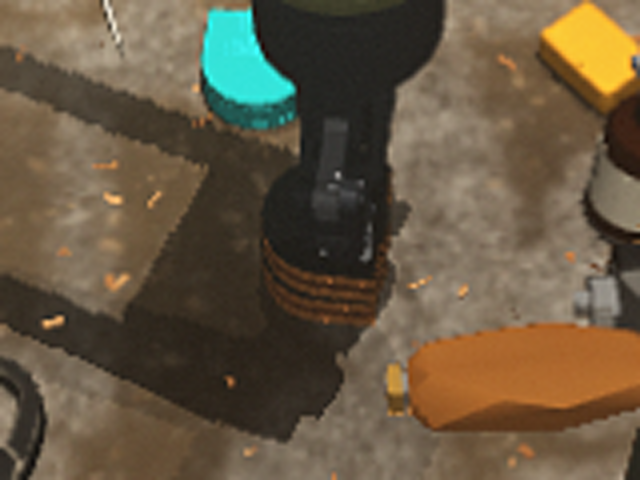

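The fingers closed to 50 with no grip force, so they're not on the heel. I'll check where the tips are before moving.

```bash
python3 - <<'E'
from h import *
s=optics.snapshot('side'); o,d=ray(s,311.3,394.5)
for y in(-257,-264,-272): print(y,o+d*(y-o[1])/d[1])
P=blob(s,(290,383),44,0,75); print(rect(P))
w=optics.snapshot('wrist'); t=optics.snapshot('top')
cv2.imwrite('pics/w2.png',np.hstack([w['pixels'][150:470,80:560],cv2.resize(t['pixels'][215:295,380:460],(320,320))]))
print(r.sense())
E
```

```text
-257 [ 538.68828938 -257.           44.03322768]
-264 [ 538.43792937 -264.           56.0248906 ]
-272 [ 538.15180363 -272.           69.72964821]
(array([ 533. , -200.1]), array([129.8,  84.6]), 85.2)
{'time': 4.025, 'joint_pos': array([-2.90364303e+01,  1.34995887e+01,  9.67583234e+01, -2.53550124e-04,
        6.97416699e+01, -1.07257553e+02]), 'qd': array([ 0.04968155, -0.13095773,  0.03430567, -0.01506673, -0.04409761,
       -0.0541642 ]), 'joint_efforts': array([ 2.22854424e-04, -5.76310551e+01, -4.53482366e+01, -2.43136119e-04,
        1.07817217e-03, -2.87889137e-06]), 'tool_pos': array([ 535.45195719, -238.69261297,   26.39984101]), 'tcp_rot': array([-1.79999649e+02,  3.28674530e-04,  1.68221210e+02]), 'ft_force': array([-0.55832113,  0.0133161 , -0.33203781]), 'wrist_torque': array([0.01548237, 0.04303492, 0.05357519]), 'grip_force': 0.0, 'finger_gap': 49.717624020696356}
```

View pics/w2.png

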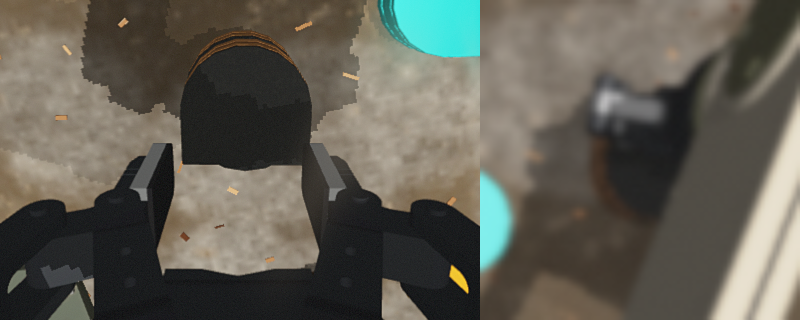

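```bash
python3 - <<'E'
from h import *
w=optics.snapshot('wrist'); q=r.sense(); Rt=R.from_euler('xyz',q['tcp_rot'],degrees=True)
for p in((254,295),(251,352-20),(384,295),(390,295)):
    o,d=ray(w,*p); o=Rt.inv().apply(o-q['tool_pos']); d=Rt.inv().apply(d)
    for y in(25,-25):
        t=(y-o[1])/d[1]
        if t>0: print(p,np.round(o+d*t,1))
    
E
```

```text
(254, 295) [  6.7 -25.  -38.5]
(251, 332) [ -3.8 -25.  -48.6]
(384, 295) [  8.2  25.  -41.8]
(390, 295) [ 13.1  25.  -53.3]
```

```bash
python3 -m handwheel '0 0 0 0 0 0 35;0 0 0 0 0 0 35;0 0 0 0 0 0 35;0 0 0 0 0 0 35' 30; python3 - <<'E'
from h import *
w=optics.snapshot('wrist'); s=optics.snapshot('side')
cv2.imwrite('pics/w3.png',np.hstack([w['pixels'][200:440,120:520],cv2.resize(s['pixels'][360:420,270:370],(400,240),interpolation=cv2.INTER_CUBIC)]))
E
```

```text
time: 4.58
tool_pos: [535.4, -238.7, 26.4]
tcp_rot: [180.0, -0.0, 168.2]
ft_force: [0.2, 0.7, 0.6]
finger_gap: 35.2
grip_force: 0.0
```

View pics/w3.png

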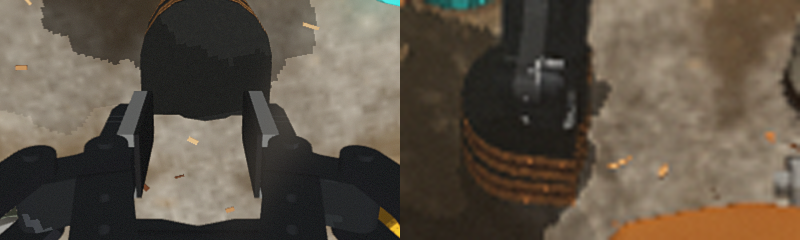

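The fingers at 35 mm really are above the heel top, so the tips stand higher above the TCP than I assumed. I'll feel for the heel's top gently to calibrate the height.

```bash
python3 -m handwheel '0 0 0 3 3 4 35;0 0 0 3 3 8 35;0 0 0 3 3 8 35'; python3 -m handwheel '0 0 0 0 0 2 35;0 0 0 0 0 4 35;0 0 0 0 0 4 35'
```

```text
time: 5.05
tool_pos: [532.6, -234.8, 17.7]
tcp_rot: [180.0, -0.1, 168.2]
ft_force: [0.6, 0.0, -0.8]
finger_gap: 35.1
grip_force: 0.0
time: 5.42
tool_pos: [533.0, -235.1, 14.2]
tcp_rot: [180.0, -0.0, 168.2]
ft_force: [-0.4, 0.2, -0.5]
finger_gap: 34.9
grip_force: 0.0
```

```bash
python3 -m handwheel '0 0 0 0 0 2 35;0 0 0 0 0 4 35;0 0 0 0 0 4 35'; python3 -m handwheel '0 0 0 0 0 2 35;0 0 0 0 0 4 35;0 0 0 0 0 4 35'
```

```text
time: 5.8
tool_pos: [532.9, -235.0, 10.1]
tcp_rot: [180.0, -0.0, 168.2]
ft_force: [-0.8, 0.7, 0.6]
finger_gap: 34.8
grip_force: 0.0
time: 6.18
tool_pos: [533.4, -235.3, 6.7]
tcp_rot: [-180.0, 0.0, 168.2]
ft_force: [-1.0, 0.6, 3.7]
finger_gap: 35.0
grip_force: 1.8
```

Contact came at TCP z≈7 against a heel top of 44, so the tips are about 37 mm above the reported TCP at this opening. The camera estimate was -38. I'll open and go to TCP z≈-12, which puts the tips about 28 mm up.

```bash
python3 -m handwheel '0 0 0 0 0 -12 35;0 0 0 0 0 -12 85;0 0 0 0 0 -12 85;0 0 0 0 0 -12 85;0 0 0 0 0 -12 85;0 0 0 0 0 -12 85' ; python3 -c "
from h import *
go(531.5,-235,-11,168.2)"
```

```text
time: 6.92
tool_pos: [533.0, -235.1, 18.2]
tcp_rot: [180.0, -0.0, 168.2]
ft_force: [-0.2, -0.8, 0.3]
finger_gap: 84.8
grip_force: 0.0
6.925 [ 533.  -235.1   18.2] [180.   -0.  168.2] ROW [ 0.  -0.   0.   1.5 -0.2 29.2] rows 1.0
```

```bash
python3 -m handwheel '0 0 0 1.5 0 10 85;0 0 0 1.5 0 18 85;0 0 0 1.5 0 24 85;0 0 0 1.5 0 29 85;0 0 0 1.5 0 29 85'; python3 -m handwheel '0 0 0 0 0 0 50;0 0 0 0 0 0 50;0 0 0 0 0 0 50;0 0 0 0 0 0 50;0 0 0 0 0 0 50;0 0 0 0 0 0 50' 40
```

```text
time: 7.55
tool_pos: [531.2, -234.6, -11.2]
tcp_rot: [180.0, -0.1, 168.2]
ft_force: [-0.2, 0.6, -0.3]
finger_gap: 84.9
grip_force: 0.0
time: 8.3
tool_pos: [532.2, -235.2, -10.0]
tcp_rot: [-180.0, 0.1, 168.2]
ft_force: [-0.9, -0.6, 6.2]
finger_gap: 56.9
grip_force: 44.3
```

```bash
python3 -m handwheel '0 0 0 0 0 -5 50;0 0 0 0 0 -12 50;0 0 0 0 0 -20 50;0 0 0 0 0 -30 50;0 0 0 0 0 -40 50;0 0 0 0 0 -40 50'; python3 - <<'E'
from h import *
w=optics.snapshot('wrist'); s=optics.snapshot('side')
cv2.imwrite('pics/w4.png',np.hstack([cv2.resize(w['pixels'],(400,300)),cv2.resize(s['pixels'][340:430,240:360],(400,300),interpolation=cv2.INTER_CUBIC)]))
E
```

```text
time: 9.05
tool_pos: [532.7, -235.4, 30.9]
tcp_rot: [-180.0, 0.1, 168.2]
ft_force: [-0.4, -0.4, -1.8]
finger_gap: 57.1
grip_force: 43.7
```

View pics/w4.png

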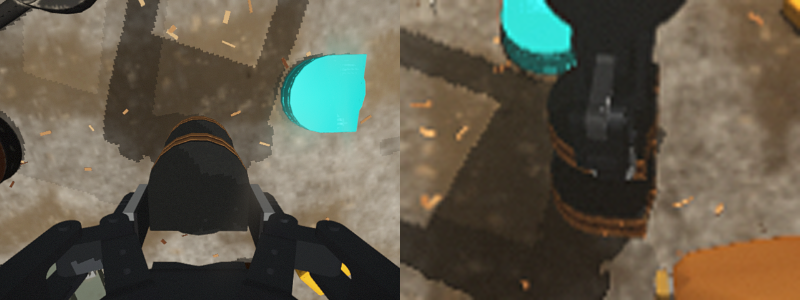

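The top heel is held square and the lower one still stands in place (side crop, (600,215)). Now I check where the heel sits in the hand and work out the move to the press.

```bash
python3 - <<'E'
from h import *
w=optics.snapshot('wrist')
for z in(82,85,88): print(onz(w,318,368,z))
go(500,81.5,130,182.3)
E
```

```text
[ 547.86955807 -238.36413537   82.        ]
[ 545.93033182 -237.9624198    85.        ]
[ 543.99110557 -237.56070422   88.        ]
9.2 [ 531.4 -234.7   29.1] [180.   -0.  168.2] ROW [   0.    -0.   -14.1   95.4  303.2 -100.8] rows 6.0
```

```bash
python3 -m handwheel '0 0 0 0 0 -50 50;0 0 0 0 0 -101 50;0 0 -14 95 303 -101 50;0 0 -14 95 303 -101 50;0 0 -14 95 303 -101 50;0 0 -14 95 303 -101 50;0 0 -14 95 303 -101 50;0 0 -14 95 303 -101 50'; python3 -c "
from h import *
go(512.5,81.5,50,182.3)"
```

```text
time: 10.2
tool_pos: [499.4, 85.1, 129.9]
tcp_rot: [179.9, -0.1, -177.5]
ft_force: [0.8, -1.2, -1.0]
finger_gap: 57.1
grip_force: 43.7
10.2 [499.4  85.1 129.9] [ 1.799e+02 -1.000e-01 -1.775e+02] ROW [  0.1  -0.1   0.2 -13.   -4.2  79.9] rows 2.0
```

```bash
python3 -m handwheel '0 0 0 -13 -4 30 50;0 0 0 -13 -4 60 50;0 0 0 -13 -4 90 50;0 0 0 -13 -4 105 50;0 0 0 -13 -4 105 50;0 0 0 -13 -4 105 50'; python3 - <<'E'
from h import *
go(512.5,81.5,8,182.3)
s=optics.snapshot('side'); print(rect(blob(s,proj(s,[495,70,79])[0],79,0,75,25)))
E
```

```text
time: 10.95
tool_pos: [514.7, 77.5, 26.6]
tcp_rot: [-180.0, 0.1, -177.8]
ft_force: [-0.5, 0.3, -0.8]
finger_gap: 56.9
grip_force: 43.6
10.95 [514.7  77.5  26.6] [-1.800e+02  1.000e-01 -1.778e+02] ROW [-0.   0.1 -0.1  2.1  4.1 18.6] rows 1.0
(array([505.5,  94. ]), array([119.9,  53.7]), 85.0)
```

```bash
python3 -m handwheel '0 0 0 2 4 6 50;0 0 0 2 4 12 50;0 0 0 2 4 17 50;0 0 0 2 4 17 50;0 0 0 2 4 17 50'; python3 -c "
from h import *
go(512.5,81.5,3,182.3)"
```

```text
time: 11.62
tool_pos: [511.5, 81.6, 8.4]
tcp_rot: [-180.0, -0.0, -177.8]
ft_force: [-1.0, -1.0, -1.3]
finger_gap: 57.1
grip_force: 43.7
11.625 [511.5  81.6   8.4] [-180.    -0.  -177.8] ROW [-0.  -0.  -0.1 -1.  -0.1  5.4] rows 1.0
```

```bash
python3 -m handwheel '0 0 0 -1 0 2 50;0 0 0 -1 0 4 50;0 0 0 -1 0 4 50'; python3 -m handwheel '0 0 0 0 0 1 50;0 0 0 0 0 2 50;0 0 0 0 0 2 50'
```

```text
time: 12.0
tool_pos: [512.3, 81.6, 4.1]
tcp_rot: [-180.0, -0.0, -177.8]
ft_force: [0.5, 0.4, -1.5]
finger_gap: 56.9
grip_force: 43.7
time: 12.38
tool_pos: [512.6, 81.6, 3.0]
tcp_rot: [-180.0, -0.0, -177.8]
ft_force: [-3.9, -1.5, 5.8]
finger_gap: 56.9
grip_force: 44.4
```

Contact at 3 mm, as predicted. Releasing and backing straight up.

```bash
python3 -m handwheel '0 0 0 0 0 -1 70;0 0 0 0 0 -1 85;0 0 0 0 0 -1 85;0 0 0 0 0 -1 85'; python3 -m handwheel '0 0 0 0 0 -30 85;0 0 0 0 0 -60 85;0 0 0 0 0 -120 85;0 0 0 0 0 -170 85;0 0 0 120 0 -200 85;0 0 0 120 0 -200 85;0 0 0 120 0 -200 85'; python3 - <<'E'
from h import *
import pickle
w,s,t=[optics.snapshot(n) for n in('wrist','side','top')]
pickle.dump((w,s,t),open('pics/p5.pkl','wb'))
P=blob(w,proj(w,[503,81,57])[0],57,0,85,120); print(rect(P))
P=blob(t,proj(t,[503,81,57])[0],57,0,85,60); print(rect(P))
a=cv2.resize(w['pixels'],(400,300)); b=cv2.resize(s['pixels'][120:330,240:400],(300,394))[:300]
c=cv2.resize(s['pixels'][130:310,240:390],(400,300),interpolation=cv2.INTER_CUBIC)
cv2.imwrite('pics/p5.png',np.hstack([a,c])); go(503,81,200,92)
E
```

```text
time: 12.88
tool_pos: [512.5, 81.6, 3.3]
tcp_rot: [180.0, -0.0, -177.8]
ft_force: [0.3, -0.2, -0.8]
finger_gap: 84.6
grip_force: 0.0
time: 13.75
tool_pos: [391.1, 77.1, 205.6]
tcp_rot: [180.0, 0.3, -177.8]
ft_force: [1.8, -0.5, 1.0]
finger_gap: 85.3
grip_force: 0.0
(array([502.5,  80.8]), array([56.2, 57.2]), 3.5)
(array([502.4,  79.5]), array([61.9, 57.7]), 1.9)
13.9 [393.1  77.  203.5] [-1.800e+02  1.000e-01 -1.778e+02] ROW [   0.     0.    90.2 -109.9   -0.2    3.6] rows 9.0
```

View pics/p5.png

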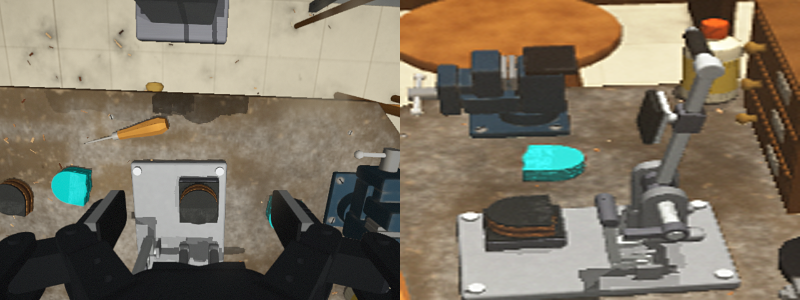

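The heel lies flat and centred on the bed: the wrist view shows it at (199,200), and the measured centre is (502.5,80.5). Next I triangulate the knob and grip and compare them with the press geometry.

```bash
cat >> h.py <<'E'
O=np.array([502.5,81,0.]); Rp=R.from_euler('z',2.2,degrees=True)
def pw(x,y,z): return O+Rp.apply([x,y,z])
E
python3 - <<'E'
from h import *
import pickle
w,s,t=pickle.load(open('pics/p5.pkl','rb'))
print('knob tri',two(t,(322,231),s,(317,255)), 'top@145',onz(t,322,231,145))
for y in(-82,-97,-112): P=pw(94,y,145); print(y,P,proj(t,P)[0],proj(s,P)[0])
G=pw(115+190*np.sin(np.radians(10)),48,272); print('grip',G,proj(t,G)[0],proj(s,G)[0], 'exp t ~ (226,175) s ~', (240+(690-400)*.375,130+42*.6))
E
```

```text
knob tri (array([567.2499021 , -18.44388023, 150.76028424]), np.float64(0.5223435833588395)) top@145 [567.40008869 -18.59475572 145.        ]
-82 [599.57851449   2.66889491 145.        ] [310.15077072 213.71346248] [332.28482508 248.7987622 ]
-97 [600.15433162 -12.32004884 145.        ] [318.29723122 213.29244575] [333.31227211 253.98034284]
-112 [600.73014876 -27.30899258 145.        ] [326.43390847 212.87283106] [334.36300916 259.27976688]
grip [648.5414556  134.64575292 272.        ] [225.96541458 175.29739133] [350.68841281 157.34510967] exp t ~ (226,175) s ~ (348.75, 155.2)
```

```bash
python3 -m handwheel '0 0 10.5 0 0 0 45;0 0 21 0 0 0 45;0 0 31.5 0 0 0 45;0 0 42 0 0 0 45;0 0 52.5 0 0 0 45;0 0 63 0 0 0 45;0 0 73.5 0 0 0 45;0 0 84 0 0 0 45'; python3 - <<'E'
from h import *
import pickle
w,s,t=pickle.load(open('pics/p5.pkl','rb'))
P=pw(67.6,-100,145);print(P,proj(t,P),proj(s,P))
P=pw(61,-100,145);print(P,proj(t,P),proj(s,P))
go(565,-19,175,92.2)
E
```

```text
time: 14.9
tool_pos: [393.1, 76.9, 202.2]
tcp_rot: [-179.8, -0.0, 97.9]
ft_force: [-0.3, -0.3, -0.0]
finger_gap: 45.1
grip_force: 0.0
[573.88895406 -16.33127575 145.        ] [[320.70947224 227.49344255]] [[320.19071329 256.1810496 ]]
[567.29381881 -16.58463529 145.        ] [[320.90610938 231.07376568]] [[316.8477732  256.46928804]]
14.9 [393.1  76.9 202.2] [-179.8   -0.    97.9] ROW [  -0.2   -0.     5.7 -118.5  157.3   26.7] rows 4.0
```

```bash
python3 -m handwheel '0 0 5.7 -118 50 27 45;0 0 5.7 -118 100 27 45;0 0 5.7 -118 160 27 45;0 0 5.7 -118 160 27 45;0 0 5.7 -118 160 27 45;0 0 5.7 -118 160 27 45'; python3 - <<'E'
from h import *
w=optics.snapshot('wrist'); s=optics.snapshot('side')
a=cv2.resize(w['pixels'],(400,300)); c=cv2.resize(s['pixels'][130:310,240:390],(400,300),interpolation=cv2.INTER_CUBIC)
cv2.imwrite('pics/p6.png',np.hstack([a,c])); go(568,-20,93,92.2); print(proj(w,[[568,-18,145]])*.625)
E
```

```text
time: 15.65
tool_pos: [567.4, -16.9, 174.7]
tcp_rot: [-179.8, -0.0, 92.5]
ft_force: [-0.4, -0.1, -0.3]
finger_gap: 45.5
grip_force: 0.0
15.75 [567.3 -16.8 175.9] [-179.9   -0.    92.5] ROW [-0.1 -0.   0.3 -3.3  0.6 82.9] rows 2.0
[[198.40699418 162.45942898]]
```

View pics/p6.png

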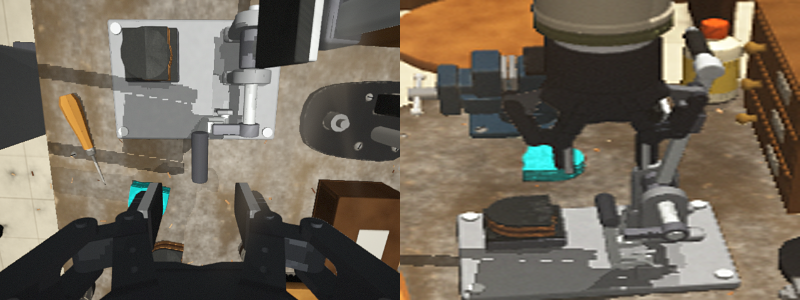

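The knob bar is at (200,158) in the half-size wrist view, against a prediction of (198,162), so it's between the fingers. Lowering the open fingers around it.

```bash
python3 -m handwheel '0 0 0 -2 1 30 45;0 0 0 -2 1 60 45;0 0 0 -2 1 82 45;0 0 0 -2 1 82 45'; python3 -m handwheel '0 0 0 0 0 0 24;0 0 0 0 0 0 24;0 0 0 0 0 0 24;0 0 0 0 0 0 24' 20; python3 -c "
from h import *
import numpy as np
go(568,-19,93,92.2)
for a in np.radians([12.9+0,25,40,55,70,79,82]): print(np.round(pw(94-118*np.sin(a),-101,30+118*np.cos(a)),1))"
```

```text
time: 16.25
tool_pos: [566.8, -18.5, 92.8]
tcp_rot: [-179.8, -0.0, 92.5]
ft_force: [0.3, -0.0, -0.7]
finger_gap: 44.9
grip_force: 0.0
time: 16.75
tool_pos: [569.2, -18.9, 94.9]
tcp_rot: [180.0, 0.0, 92.5]
ft_force: [-0.0, -0.1, 1.2]
finger_gap: 24.0
grip_force: 0.0
16.75 [569.2 -18.9  94.9] [180.    0.   92.5] ROW [ 0.   0.   0.3 -0.  -1.2  1.9] rows 1.0
[574.  -17.3 145. ]
[550.5 -18.2 136.9]
[524.5 -19.2 120.4]
[503.7 -20.   97.7]
[489.5 -20.6  70.4]
[484.6 -20.8  52.5]
[483.5 -20.8  46.4]
```

```bash
python3 -m handwheel '0 0 0 0 -14 3 24;0 0 0 0 -28 8 24;0 0 0 -1 -42 16 24;0 0 0 -1 -55 25 24;0 0 0 -1 -66 36 24;0 0 0 -2 -76 48 24;0 0 0 -2 -84 62 24;0 0 0 -3 -90 75 24'; python3 -c "
from h import *
go(569,-19,93,92.2)"
```

```text
time: 17.75
tool_pos: [482.9, -24.2, 20.4]
tcp_rot: [179.5, -0.1, 92.5]
ft_force: [19.9, 14.6, -5.7]
finger_gap: 24.5
grip_force: 10.2
17.75 [482.9 -24.2  20.4] [ 1.795e+02 -1.000e-01  9.250e+01] ROW [  0.5  -0.1   0.3   1.6  86.8 -71.9] rows 2.0
```

```bash
python3 -m handwheel '0 0 0 0 -5 10 24;0 0 0 0 -8 17 24;0 0 0 0 -10 17 24;0 0 0 0 -10 17 24'; python3 - <<'E'
from h import *
import pickle
w,s,t=[optics.snapshot(n) for n in('wrist','side','top')]; pickle.dump((w,s,t),open('pics/p7.pkl','wb'))
a=w['pixels'][:300,150:550]; c=cv2.resize(s['pixels'][190:310,240:400],(400,300),interpolation=cv2.INTER_CUBIC)
cv2.imwrite('pics/p7.png',np.hstack([a,c])); K=pw(-22,-100,53); print(K,proj(w,K)-[150,0]); go(484,-19,2,92.2)
E
```

```text
time: 18.25
tool_pos: [481.8, -26.6, 8.9]
tcp_rot: [178.6, 0.1, 92.5]
ft_force: [33.1, 5.6, 0.1]
finger_gap: 24.3
grip_force: 16.4
[484.35499675 -19.77082344  53.        ] [[176.2138056  301.91926419]]
18.4 [481.8 -26.5   8.8] [1.786e+02 1.000e-01 9.250e+01] ROW [1.4 0.1 0.3 7.5 2.4 6.9] rows 1.0
```

View pics/p7.png

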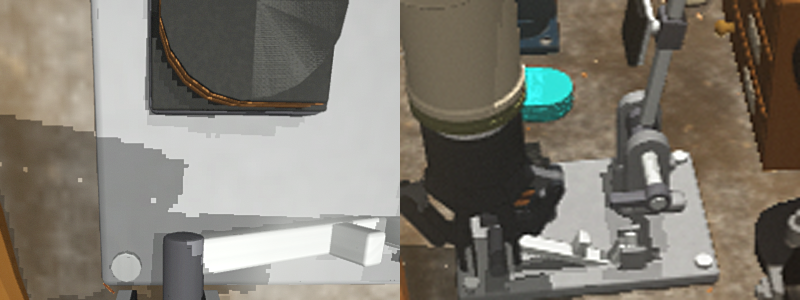

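The catch is flipped: the stem lies forward and the knob is at (183,265), pushing on its stop with 33 N. I'll ease off, open, and rise.

```bash
python3 -m handwheel '0 0 0 0 5 0 24;0 0 0 0 9 0 34;0 0 0 0 9 0 40;0 0 0 0 9 0 45;0 0 0 0 9 0 45'; python3 -m handwheel '0 0 0 0 0 -20 45;0 0 0 0 0 -50 45;0 0 0 0 0 -100 45;0 0 0 0 0 -160 45;0 0 0 0 0 -220 45;0 0 0 0 0 -270 45;0 0 0 0 0 -270 45'; python3 - <<'E'
from h import *
s=optics.snapshot('side');t=optics.snapshot('top')
# white stem / knob check: dark knob expected near flipped location
for n,im in(('s',s),('t',t)):
    for nm,P in(('flip',pw(-22,-100,54)),('up',pw(62,-100,145))):
        u,v=proj(im,P)[0].astype(int); print(n,nm,(u,v),im['pixels'][v-1:v+2,u-1:u+2].mean((0,1)).round())
P=blob(t,proj(t,[503,81,57])[0],57,0,85,60); print(rect(P))
go(450,136,330,92.2)
E
```

```text
time: 19.02
tool_pos: [477.4, -25.8, 1.9]
tcp_rot: [-179.9, -0.0, 92.5]
ft_force: [0.9, 0.6, 0.4]
finger_gap: 45.1
grip_force: 0.0
time: 19.9
tool_pos: [480.4, -26.3, 277.6]
tcp_rot: [179.5, 0.1, 92.5]
ft_force: [-0.4, -0.1, 0.1]
finger_gap: 45.1
grip_force: 0.0
s flip (np.int64(277), np.int64(291)) [70. 70. 73.]
s up (np.int64(317), np.int64(256)) [196. 201. 202.]
t flip (np.int64(322), np.int64(275)) [188. 210. 219.]
t up (np.int64(320), np.int64(230)) [162. 161. 161.]
(array([561.5, -41.4]), array([1049.4, 1413.9]), 0.1)
20.0 [478.1 -25.9 272.3] [180.    0.   92.5] ROW [  0.    0.    0.3 163.  -21.  -57.7] rows 3.0
```

The side view shows the dark knob at its flipped spot, so the catch is down. Before approaching the grip I check how much room the cabinet behind leaves.

```bash
python3 - <<'E'
from h import *
import pickle
w,s,t=pickle.load(open('pics/p5.pkl','rb'))
print(two(t,(255,133),s,(405,197)),two(t,(106,138),s,(372,131)), two(t,(225.5,175),s,(350,157)))
print(r.sense()['joint_pos'].round(1))
E
```

```text
(array([750.6453542 ,  97.41925889, 190.01848225]), np.float64(22.0359859181096)) (array([731.86498296, 357.03345662, 201.49359847]), np.float64(0.6406090262815897)) (array([648.03368645, 135.25793072, 272.64738008]), np.float64(1.7044039496314984))
[ -9.2 -12.7  96.8  -0.   95.8 -11.8]
```

```bash
python3 -m handwheel '0 0 0 84 60 -20 60;0 0 0 160 120 -20 60;0 0 0 160 170 -20 60;0 0 0 160 170 -20 60;0 0 0 160 170 -20 60;0 0 0 160 170 -20 60;0 0 0 160 170 -20 60'; python3 -c "
from h import *
go(648.2,141.6,224,92.2)"
```

```text
time: 20.88
tool_pos: [640.2, 140.7, 292.7]
tcp_rot: [180.0, 0.0, 92.5]
ft_force: [0.1, -0.8, 0.3]
finger_gap: 60.5
grip_force: 0.0
20.875 [640.2 140.7 292.7] [180.    0.   92.5] ROW [ 0.   0.   0.3  0.6  8.  68.7] rows 2.0
```

```bash
python3 -m handwheel '0 0 0 1 8 0 60;0 0 0 1 8 20 60;0 0 0 1 8 45 60;0 0 0 1 8 69 60;0 0 0 1 8 69 60'; python3 -m handwheel '0 0 0 0 0 0 5;0 0 0 0 0 0 5;0 0 0 0 0 0 5;0 0 0 0 0 0 5;0 0 0 0 0 0 5;0 0 0 0 0 0 5;0 0 0 0 0 0 5' 60;  python3 -c "
from h import *
go(648.2,141.6,224,92.2)"
```

```text
time: 21.5
tool_pos: [646.7, 142.3, 219.3]
tcp_rot: [-179.6, 0.0, 92.5]
ft_force: [-0.1, -0.8, -0.0]
finger_gap: 60.0
grip_force: 0.0
time: 22.38
tool_pos: [649.7, 142.9, 225.0]
tcp_rot: [179.9, -0.0, 92.5]
ft_force: [-0.1, 0.3, 5.9]
finger_gap: 14.5
grip_force: 58.7
22.375 [649.7 142.9 225. ] [179.9  -0.   92.5] ROW [ 0.1 -0.   0.3 -1.3 -1.5  1. ] rows 1.0
```

```bash
python3 -c "
import numpy as np
for q in range(0,101,5): print(q,(190*(np.sin(np.radians(10-q))-np.sin(np.radians(10)))).round(1),(190*(np.cos(np.radians(10))-np.cos(np.radians(10-q)))).round(1))"
```

```text
0 0.0 0.0
5 -16.4 -2.2
10 -33.0 -2.9
15 -49.6 -2.2
20 -66.0 0.0
25 -82.2 3.6
30 -98.0 8.6
35 -113.3 14.9
40 -128.0 22.6
45 -142.0 31.5
50 -155.1 41.6
55 -167.3 52.8
60 -178.5 65.0
65 -188.6 78.1
70 -197.5 92.1
75 -205.2 106.8
80 -211.5 122.1
85 -216.5 137.9
90 -220.1 154.1
95 -222.3 170.6
100 -223.0 187.1
```

```bash
python3 -m handwheel '0 0 0 0 -16 -2 5;0 0 0 0 -33 -3 5;0 0 0 0 -50 -2 5;0 0 0 0 -66 0 5;0 0 0 0 -82 4 5;0 0 0 0 -98 9 5;0 0 0 0 -113 15 5;0 0 0 0 -113 15 5'; python3 -c "
from h import *
go(649.7-113.3,142.9,225-15,92.5)"
```

```text
time: 23.38
tool_pos: [535.5, 138.5, 209.8]
tcp_rot: [179.9, -0.1, 92.6]
ft_force: [-2.3, 1.6, 8.2]
finger_gap: 15.2
grip_force: 59.1
23.375 [535.5 138.5 209.8] [ 1.799e+02 -1.000e-01  9.260e+01] ROW [ 0.1 -0.1  0.1  4.3  1.1 -0.2] rows 1.0
```

```bash
python3 -m handwheel '0 0 0 0 -15 8 5;0 0 0 0 -29 17 5;0 0 0 0 -42 27 5;0 0 0 0 -54 38 5;0 0 0 0 -65 50 5;0 0 0 0 -75 63 5;0 0 0 0 -84 77 5;0 0 0 0 -84 77 5'; python3 -c "
from h import *
go(649.7-197.5,135,225-92.1,92.5)"
```

```text
time: 24.38
tool_pos: [450.5, 135.2, 130.5]
tcp_rot: [-179.9, -0.1, 92.6]
ft_force: [-4.0, 5.4, 4.8]
finger_gap: 14.7
grip_force: 58.9
24.375 [450.5 135.2 130.5] [-1.799e+02 -1.000e-01  9.260e+01] ROW [-0.1 -0.1  0.1 -0.2  1.7 -2.4] rows 1.0
```

Next, 70° to the stop at 100°, with a few millimetres of extra push.

```bash
python3 -m handwheel '0 0 0 0 -8 15 5;0 0 0 0 -14 30 5;0 0 0 0 -19 46 5;0 0 0 0 -22 62 5;0 0 0 0 -25 78 5;0 0 0 0 -25 86 5;0 0 0 0 -25 94 5;0 0 0 0 -25 94 5'; python3 -c "
from h import *
go(649.7-223,134,225-187.1,92.5)
print(r.sense()['ft_force'])"
```

```text
time: 25.38
tool_pos: [426.6, 134.2, 37.9]
tcp_rot: [-179.9, -0.1, 92.5]
ft_force: [-6.4, 4.8, 8.8]
finger_gap: 14.7
grip_force: 59.9
25.375 [426.6 134.2  37.9] [-1.799e+02 -1.000e-01  9.250e+01] ROW [-0.1 -0.1  0.  -0.2  0.1  0. ] rows 1.0
[-6.3957058   4.84306768  8.78514972]
```

```bash
python3 -m handwheel '0 0 0 0 0 2 5;0 0 0 0 0 4 5;0 0 0 0 0 4 5'; python3 -m handwheel '0 0 0 0 0 2 5;0 0 0 0 0 4 5;0 0 0 0 0 4 5'
```

```text
time: 25.75
tool_pos: [426.8, 134.4, 35.6]
tcp_rot: [-180.0, -0.1, 92.5]
ft_force: [-14.8, 4.2, 26.4]
finger_gap: 15.0
grip_force: 61.7
time: 26.12
tool_pos: [427.1, 134.5, 33.1]
tcp_rot: [-180.0, -0.1, 92.5]
ft_force: [-22.4, 1.8, 41.0]
finger_gap: 14.7
grip_force: 63.6
```

```bash
python3 -m handwheel '0 0 0 0 0 -3 5;0 0 0 0 0 -3 5;0 0 0 0 0 -3 5;0 0 0 0 0 -3 5'; python3 -m handwheel '0 0 0 0 0 0 5;0 0 0 0 0 0 5;0 0 0 0 0 0 5;0 0 0 0 0 0 5;0 0 0 0 0 0 5;0 0 0 0 0 0 5;0 0 0 0 0 0 5;0 0 0 0 0 0 5'
```

```text
time: 26.62
tool_pos: [427.0, 134.4, 35.0]
tcp_rot: [-180.0, -0.1, 92.5]
ft_force: [-16.0, 3.8, 28.1]
finger_gap: 14.6
grip_force: 61.8
time: 27.62
tool_pos: [426.9, 134.4, 35.0]
tcp_rot: [-180.0, -0.1, 92.5]
ft_force: [-16.1, 2.8, 27.2]
finger_gap: 15.0
grip_force: 61.8
```

The push is steady at 27 N with the lever on its stop and no creep in the grip. Handing in.

```bash
python3 -c "
from h import *
print(workorder.hand_in())"
```

```text
the job is handed in; nothing more can be done
None
```

Handed in at about 27.6 s, verdict not shown: the top heel lies in the middle of the bed, the catch is flipped, and the gripper holds the lever at its stop with a steady 27 N. The lower heel stood in place after the lift.

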